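# Pack two cartons into a sloping lidded tray

### The job

Put the two small card boxes one by one into the pockets of the sloping packing tray, each fully home in the pocket of its own size, and only when both are in, gently lower the blue lid until it is fully shut. Leave the calculator, the black tape roll and the cup where they stand.

Things in the scene. Friction and masses are not known exactly. Their poses are not given: they have to be found in the camera images.
- carton_large: larger card box of fasteners, cream with a red band, 60 (own x) x 88 (own y) x 45 (own z) mm, 0.25 to 0.45 kg, lying on the worktop; origin at the centre of its underside, z up out of its top. Grasp across the 60 mm.
- carton_small: smaller card box of the same style, 56 (own x) x 70 (own y) x 39 (own z) mm, 0.1 to 0.2 kg, lying on the worktop; origin at the centre of its underside, z up. Grasp across the 56 mm.
- tray: grey packing tray, 128 (own x) x 182 (own y) x 45 (own z) mm, fixed on a stand, sloping 30 degrees: x runs up the slope away from the robot, y is level to the left, z is square to its face. Origin at the centre of its underside; its face is at z = 45 mm. Two pockets in the face, 31 mm apart, each 3 mm wider and longer than its box, which stands 8 mm proud when home. Outer rims 13 to 15 mm wide.
- pocket_large (a point): centre of the floor of the left, larger pocket, 91 mm along the tray's x and 63 mm along its y, 37 mm deep, at the tray's own (-6, 45, 8) mm; axes as the tray. The box's 88 mm side lies along the tray's x.
- pocket_small (a point): centre of the floor (a black pad) of the right, smaller pocket, 73 mm along the tray's x and 59 mm along its y, 31 mm deep, at the tray's own (-6, -47, 14) mm; axes as the tray. The box's 70 mm side lies along the tray's x.
- lid (a joint): angle of the blue hood lid about its hinge along the upper far edge of the tray: 0 = shut on the tray's face, growing as it opens up and away; 2.09 = upright; stop at 2.15. A stiff hinge (about 0.22 N m): it stays where it is left.
- lid_hinge (a point): middle of the hinge line, at the tray's far upper edge (own x = 64, z = 45 mm); axes as the tray, hinge along y.
- lid_edge (a point): point on the outer face of the lid, in the middle of its free edge, 130 mm from the hinge line; the outer face lies 14 mm outside the hinge plane (z of this point points out of the outer face; x points from the free edge to the hinge). Lid 182 mm wide, with 10 mm skirts on the inside and a black tab 50 mm wide reaching 15 mm past the edge.
- calculator: black pocket calculator, 116 x 69 x 15 mm, bystander; origin at the centre of its underside
- tape_black: small black tape roll lying flat, 66 x 68 x 20 mm, bystander; origin at the centre of its underside
- pen_cup: white cup with a blue band, 74 mm across, 84 mm high, bystander behind the tray; origin at the centre of its underside

How it is judged:
By the outcome, as a careful person would: the job done as asked, in the order asked, and still so for the second after the job is handed in, with the robot touching nothing.
It also fails if it takes over 67 s, if anything falls off the work surface, if the arm or the gripper's body presses on something with over 40 N, if the wrist force passes 120 N, or if a joint passes its speed limit or range.

### The arm

A 6-joint arm with a two-finger parallel gripper is mounted at the origin on a cart in front of the work surface, level with it; the furniture and walls round the work are solid. World frame = base frame: x ahead of the robot, y to its left, z up, the work surface at z = 0. Lengths are in m, angles in degrees, forces in N, time in s.
With the tool pointing down it reaches from about 0.3 to 0.75 m from the base axis. Payload 8.5 kg.
Tool frame: the origin (TCP) lies midway between the tips of the shut fingers; the grasp point (between the pads) lies 19 mm behind it (env.grasp_offset is the distance from the TCP to the grasp point, in m); z points along the fingers, y is the line along which they close (so a half turn about z gives the same grasp; the last joint's range is limited). The gripper opens to 85 mm and grips with 20 to 120 N. Pads are 22 mm wide; open, the fingers measure 114 mm over their backs; the gripper's body (76 mm by 85 mm) begins 54 mm behind the grasp point. The pads swing forward as they close: fully open they stand 13 mm farther back than shut.
Start: joints at [58.539, 21.807, 74.336, -0, 83.858, -12.336], TCP at [0.18, 0.52, 0.231] pointing down, gripper open.
Joint ranges: [-178.18, 178.18], [-50.72, 133.34], [12.68, 142.11], [-81.47, 261.47], [9.98, 163.14], [-165.26, 165.26]. Speed limits (degrees/s): [136.94, 136.94, 180, 180, 180, 180].

### API

Orientations are given as a 3x3 rotation matrix whose columns are the frame's x, y, z axes.
In Python, from rig import env gives the robot as it stands.
- The arm moves only by the tool servo_tool, never from a script. Its argument "deltas" is text: rows parted by semicolons, each of 7 numbers parted by spaces: the opening, from 0 (shut) to 1 (fully open), then the shift along the tool's x, y, z in mm, then the turn, a rotation vector about the tool's x, y, z in rad. A call has 1 to 8 rows; each row shifts and turns the commanded pose from where the row before left it, along the tool's axes as they then stand; what a row does not reach is not made up. A row lasts 1/12 s, in which the tool goes at most 41.7 mm and 7.16 degrees, less where a joint would pass 70% of its speed; a pose out of reach is approached as far as the arm can. A call is refused whole if a number of a shift passes 41.7 or a number of a turn 0.125, either way. A call with a gripper value outside its range is refused whole. The fingers move at their own pace and stop on an object; "newtons" is the grip in N (left out, the last holds). Time passes only in rows, so rows that do not move let the fingers close. It gives the time, the measured TCP pose, the force, the opening and the grip force at its end, in the units of the state.
- env.observe(): the state, without advancing time (a new reading comes with each control period).
- env.get_image(name): name is "scene" or "top" or "wrist"; returns a dict with "img" (480x640x3 uint8, red, green, blue), "depth" (480x640 float32, m along the optical axis (not along the pixel's ray), 0 where there is no reading), "camera_matrix" (3x3 intrinsics, pixels), "world_to_cam" (4x4, takes a point from world to camera coordinates). Camera axes: x right, y down, z forward; pixel columns grow to the right and rows downward; lengths in m; the calibration is good to about 2 mm. A picture is of the moment at which its call begins.
- env.close_job(): hands the job in; it is judged then, once.
Trained networks look in a picture, given as the dict that the camera call returned (one of the last four; its "shot" number tells which), for a name from the list of things; names that differ only in an ending like _2 or _b are one class to them, and where a whole thing is asked for, a point or a joint stands for the part that bears it (a point fixed in the world has none). Each returns a list of dicts, best first, with "conf" (0 to 1); they miss things now and then, are a little off and sometimes report something else, mostly with a low value. They report only what shows in the picture. A call takes as long as a camera call.
- env.spot_in(name, picture): "bbox" ([centre column, centre row, width, height] in pixels, round what is visible of it).
- env.spot_point(name, picture): "uv" ([column, row] in pixels: a listed point, or the origin of a listed thing).
The state is a dict: "time_s": time; "q": joint angles; "qvel": joint speeds; "joint_efforts": joint torques, N m; "position": TCP position; "tool_rot": TCP orientation; "ft_force": force on the tool from outside, world axes, zero at the start; "wrist_torque": the same for the moment, N m; "grip_width": finger opening in m; "gripper_force": force on a finger pad.
Only numpy, scipy, OpenCV 4.12 (cv2) and the standard library are available. Lean on these libraries where they do the work, as an engineer would, in place of code of your own. Each camera call takes 0.05 s, during which the arm holds its last target. There are 200 camera calls.

## Working session

There is one attempt and no reset: what is moved stays moved. The work goes in short steps, Python scripts to look and compute and a tool call to move; the robot and the scene stay as the last step left them, time stands still between calls to the robot, and variables do not carry over. Pictures are saved under pics/ and viewed, at most 10 in all, crops included, and the job is handed in when it is done.

Besides the shell and the picture viewer there is one more tool, called after "Call:" as a command line: name --argument value ..., lists and objects as JSON in quotes. servo_tool: Moves the arm, as the interface text tells. Its arguments: {"type":"object","properties":{"deltas":{"type":"string"},"newtons":{"type":"number"}},"required":["deltas"]}

```bash
ls; mkdir -p pics
cat > h.py <<'E'
import numpy as np, cv2
from rig import env
np.set_printoptions(precision=4,suppress=True)
def pix2w(p,u,v,d=None,z=None):
    K=p["camera_matrix"];T=np.linalg.inv(p["world_to_cam"])
    r=np.linalg.inv(K)@np.array([u,v,1.])
    if z is not None:
        o=T[:3,3];w=T[:3,:3]@r;return o+w*(z-o[2])/w[2]
    if d is None:d=p["depth"][int(round(v)),int(round(u))]
    return T[:3,:3]@(r*d)+T[:3,3]
def cloud(p):
    K=p["camera_matrix"];T=np.linalg.inv(p["world_to_cam"])
    v,u=np.mgrid[0:480,0:640];d=p["depth"]
    c=np.stack([(u-K[0,2])/K[0,0]*d,(v-K[1,2])/K[1,1]*d,d],-1)
    return c@T[:3,:3].T+T[:3,3]
def save(p,n): cv2.imwrite(f"pics/{n}.png",p["img"][:,:,::-1])
E
python3 - <<'E'
from h import *
names="carton_large carton_small tray pocket_large pocket_small lid_hinge lid_edge calculator tape_black pen_cup".split()
ims=[]
for c in ["scene","top"]:
    p=env.get_image(c);ims.append(p["img"]);np.savez(f"{c}0.npz",**{k:p[k] for k in("img","depth","camera_matrix","world_to_cam")})
    for n in names:
        for r in env.spot_point(n,p)[:2]:
            u,v=r["uv"]
            print(c,n,round(r["conf"],2),np.round(r["uv"]),pix2w(p,u,v) if 0<=u<640 and 0<=v<480 else'')
cv2.imwrite("pics/a.png",cv2.resize(np.vstack(ims),(400,600))[:,:,::-1]) 
cv2.imwrite("pics/s.png",ims[0][:,:,::-1]);cv2.imwrite("pics/t.png",ims[1][:,:,::-1])
print({k:v for k,v in env.observe().items()},env.grasp_offset)
E
```

```text
pics
scene carton_large 0.61 [300. 244.] [0.5027 0.1982 0.0384]
scene carton_small 0.76 [263. 220.] [0.4345 0.3384 0.0226]
scene tray 0.87 [341. 302.] [ 0.5393 -0.0325  0.0636]
scene tray 0.7 [252. 293.] [0.3641 0.0917 0.0122]
scene pocket_large 0.69 [333. 285.] [0.54   0.0322 0.0491]
scene pocket_small 0.8 [340. 315.] [ 0.5295 -0.0563  0.0504]
scene lid_hinge 0.7 [358. 277.] [ 0.5827 -0.0085  0.1032]
scene lid_hinge 0.57 [300. 244.] [0.5041 0.1976 0.0382]
scene lid_edge 0.97 [353. 228.] [ 0.5589 -0.0282  0.2577]
scene lid_edge 0.35 [333. 286.] [ 0.5297 -0.002   0.0827]
scene calculator 0.87 [253. 291.] [0.3678 0.0979 0.0116]
scene calculator 0.25 [408. 292.] [ 0.7065 -0.0115  0.0245]
scene tape_black 0.86 [270. 362.] [ 0.3696 -0.1097  0.0175]
scene pen_cup 0.62 [410. 290.] [ 0.7072 -0.0158  0.0373]
top carton_large 0.56 [292. 280.] [0.5056 0.2374 0.0459]
top carton_small 0.9 [243. 335.] [0.4419 0.3766 0.0385]
top tray 0.82 [386. 222.] [0.5341 0.0041 0.0841]
top pocket_large 0.55 [370. 231.] [0.5395 0.0337 0.0471]
top pocket_small 0.8 [410. 218.] [ 0.531  -0.0594  0.0539]
top pocket_
[... 317 characters left out ...]
0.0911 -0.0001]
top pen_cup 0.94 [344. 169.] [0.6948 0.0282 0.0721]
top pen_cup 0.59 [386. 196.] [ 0.579  -0.0155  0.1127]
{'time_s': 1.1, 'q': array([ 58.5389,  21.8065,  74.3342,  -0.0007,  83.8568, -12.3363]), 'qvel': array([ 0.0002, -0.0415, -0.0296,  0.088 , -0.0647,  0.0215]), 'joint_efforts': array([ -0.0013, -44.8355, -23.1463,  -0.0002,   0.0005,   0.    ]), 'position': array([0.1802, 0.5196, 0.2313]), 'tool_rot': array([[-0.9448,  0.3276,  0.    ],
       [ 0.3276,  0.9448,  0.    ],
       [-0.    ,  0.    , -1.    ]]), 'ft_force': array([ 0.084 ,  1.2   , -0.0819]), 'wrist_torque': array([ 0.0174, -0.0541, -0.0324]), 'gripper_force': 0.0, 'grip_width': 0.08515285562030767} 0.0187
```

View pics/s.png

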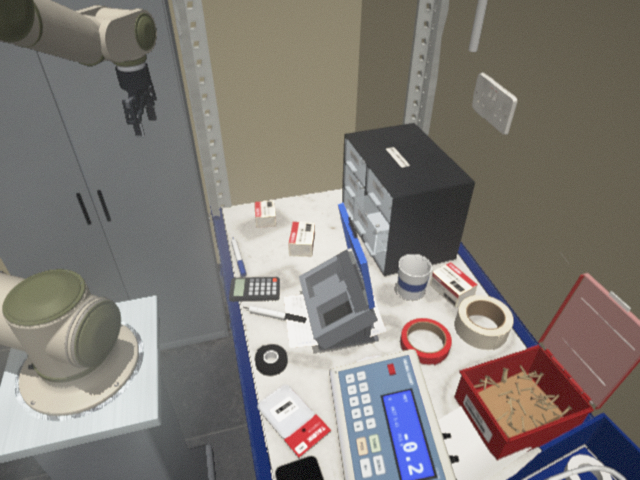

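View pics/t.png

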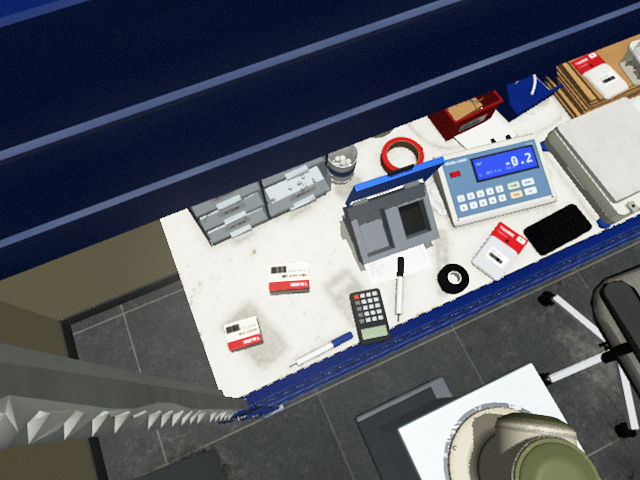

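The pictures show the large carton at top (290,278), the small one at (242,333), and the tray at (390,225) with its lid upright. The calculator (369,316), the tape (453,279) and the cup (342,165) stand clear. I'll measure the box tops and the tray next.

```bash
cat > m.py <<'E'
from h import *
def L(c): return dict(np.load(f"{c}0.npz"))
for c in ["top","scene"]:
    p=L(c);W=cloud(p);ok=p["depth"]>0
    for n,cx,cy,h in [("L",.505,.235,.045),("S",.445,.37,.039)]:
        m=ok&(np.hypot(W[...,0]-cx,W[...,1]-cy)<.085)&(abs(W[...,2]-h)<.008)
        P=W[m]
        if len(P)<20: print(c,n,len(P));continue
        r=cv2.minAreaRect((P[:,:2]*1000).astype(np.float32))
        print(c,n,len(P),"ctr",np.round(r[0],1),"size",np.round(r[1],1),"ang",round(r[2],1),"z",np.median(P[:,2]))
        hull=cv2.boxPoints(r);print(hull.round().tolist())
    # table height
    m=ok&(abs(W[...,0]-.45)<.04)&(abs(W[...,1]-.29)<.02);print(c,"table z",np.median(W[m][:,2]))
    # tray face plane ransac
    m=ok&(abs(W[...,0]-.535)<.1)&(abs(W[...,1]+.0)<.13)&(W[...,2]>.03)&(W[...,2]<.14)
    P=W[m];rng=np.random.default_rng(0);best=None;bc=0
    for _ in range(3000):
        a=P[rng.choice(len(P),3,False)];nn=np.cross(a[1]-a[0],a[2]-a[0]);l=np.linalg.norm(nn)
        if l<1e-5: continue
        nn/=l; nn*=np.sign(nn[2])
        if abs(nn[2]-.866)>.05: continue
        d=nn@a[0]; k=((P@nn-d)<.003).sum()*0+(abs(P@nn-d)<.0025).sum()
        if P[(P@nn-d)>.006].shape[0]>.25*len(P): continue
        if k>bc: bc=k;best=(nn,d)
    nn,d=best;I=P[abs(P@nn-d)<.003];q=I.mean(0);nn=np.linalg.svd(I-q)[2][2];nn*=np.sign(nn[2]);d=nn@q
    I=P[abs(P@nn-d)<.003]
    yaw=np.arctan2(-nn[1],-nn[0])
    print(c,"plane",nn,"tilt",np.degrees(np.arccos(nn[2])),"yaw",np.degrees(yaw),len(I))
    y=np.cross([0,0,1.],[np.cos(yaw),np.sin(yaw),0]);x=np.cross(y,nn)
    ab=np.c_[I@x,I@y]*1000;r=cv2.minAreaRect(ab.astype(np.float32));print("rect",r)
    cc=x*r[0][0]/1000+y*r[0][1]/1000+nn*d;print("face centre",cc,"orig",cc-nn*.045)
E
python3 m.py
```

```text
top L 1094 ctr [519.3 242.2] size [87.2 60.7] ang 69.9 z 0.04484805795914715
[[476.0, 212.0], [533.0, 191.0], [563.0, 273.0], [506.0, 294.0]]
top S 910 ctr [446.3 376.9] size [70.1 56. ] ang 83.0 z 0.03815616977165387
[[414.0, 346.0], [470.0, 339.0], [478.0, 408.0], [423.0, 415.0]]
top table z -0.000263337888176729
top plane [-0.5031  0.0365  0.8635] tilt 30.290663660505217 yaw -4.146999768273728 2635
rect ((499.0299377441406, 28.01946258544922), (140.58596801757812, 183.2090606689453), 0.2436651736497879)
face centre [ 0.5285 -0.0102  0.0857] orig [ 0.5511 -0.0119  0.0469]
scene L 541 ctr [517.  237.4] size [92.9 59.6] ang 70.2 z 0.042395605873220665
[[473.0, 204.0], [529.0, 184.0], [561.0, 271.0], [505.0, 291.0]]
scene S 320 ctr [444.4 370.7] size [75.2 53.8] ang 82.5 z 0.03523370167035211
[[413.0, 337.0], [466.0, 330.0], [476.0, 404.0], [423.0, 412.0]]
scene table z -0.0024628880357351335
scene plane [-0.5012  0.0357  0.8646] tilt 30.16491057339722 yaw -4.078631033126895 2312
rect ((497.34881591796875, 23.459823608398438), (142.8506317138672, 187.42196655273438), 0.827083945274353)
face centre [ 0.5269 -0.0141  0.0838] orig [ 0.5495 -0.0157  0.0449]
```

```bash
cat >> h.py <<'E'
from scipy.linalg import logm,expm
from scipy.spatial.transform import Rotation as Ro
import math
def pose(x,R): T=np.eye(4);T[:3,:3]=R;T[:3,3]=x;return T
def cur(): o=env.observe();return pose(o["position"],o["tool_rot"])
def down(yaw):  # tool x at yaw, pointing down
    a=np.radians(yaw);x=np.array([np.cos(a),np.sin(a),0]);z=np.array([0,0,-1.]);return np.c_[x,np.cross(z,x),z]
def plan(T,A=None,mm=38,rad=.115):
    A=cur() if A is None else A
    D=np.real(logm(np.linalg.inv(A)@T));n=1
    while True:
        E=expm(D/n);s=E[:3,3]*1000;w=Ro.from_matrix(E[:3,:3]).as_rotvec()
        if np.linalg.norm(s)<mm and np.linalg.norm(w)<rad: break
        n+=1
    print("rows",n,"shift",np.round(s,1),"turn",np.round(w,4))
    B=A.copy()
    zs=[]
    for _ in range(n): B=B@E;zs.append(B[:3,3])
    zs=np.array(zs);print("path min z",zs[:,2].min(),"mid",zs[n//2],"end",zs[-1]);return
E
python3 - <<'E'
from h import *
p=env.get_image("wrist");T=cur()
print(np.linalg.inv(T)@np.linalg.inv(p["world_to_cam"]),p["camera_matrix"])
save(p,"w0")
plan(pose([.52,.242,.2],down(69.9)))
plan(pose([.446,.377,.2],down(83.2)))
E
```

```text
[[-0.0002 -0.9449 -0.3274  0.0854]
 [ 1.     -0.0005  0.0007  0.0007]
 [-0.0009 -0.3274  0.9449 -0.1431]
 [ 0.      0.      0.      1.    ]] [[418.6634   0.     322.5981]
 [  0.     418.6634 239.6152]
 [  0.       0.       1.    ]]
rows 14 shift [-32.3  13.1   2.2] turn [-0.      0.      0.1134]
path min z 0.20000000000000004 mid [0.434  0.4285 0.2134] end [0.52  0.242 0.2  ]
rows 12 shift [-24.3  12.1   2.6] turn [-0.     0.     0.113]
path min z 0.20000000000000007 mid [0.3614 0.481  0.2131] end [0.446 0.377 0.2  ]
```

```bash
cat >> h.py <<'E'
FC=np.array([.5277,-.012,.0848]);YAW=-4.1;TILT=30.
def trayR():
    a=np.radians(YAW);t=np.radians(TILT)
    x=np.array([np.cos(a)*np.cos(t),np.sin(a)*np.cos(t),np.sin(t)]);y=np.array([-np.sin(a),np.cos(a),0]);return np.c_[x,y,np.cross(x,y)]
def tw(v): return FC+trayR()@(np.array(v)/1000-[0,0,.045])  # tray own mm -> world
def TR(): R=trayR();return np.c_[-R[:,0],R[:,1],-R[:,2]]
E
python3 - <<'E'
from h import *
plan(pose(tw([0,0,155]),TR()))
E
```

```text
rows 17 shift [-22.3 -26.9   8.4] turn [-0.004  -0.0306 -0.0151]
path min z 0.1728625131423304 mid [0.315  0.2315 0.1782] end [ 0.4728 -0.0081  0.1801]
```

Call:
servo_tool --deltas "1 -22.3 -26.9 8.4 -0.004 -0.0306 -0.0151;1 -22.3 -26.9 8.4 -0.004 -0.0306 -0.0151;1 -22.3 -26.9 8.4 -0.004 -0.0306 -0.0151;1 -22.3 -26.9 8.4 -0.004 -0.0306 -0.0151;1 -22.3 -26.9 8.4 -0.004 -0.0306 -0.0151;1 -22.3 -26.9 8.4 -0.004 -0.0306 -0.0151;1 -22.3 -26.9 8.4 -0.004 -0.0306 -0.0151;1 -22.3 -26.9 8.4 -0.004 -0.0306 -0.0151" --newtons 40

```text
time_s: 1.82
position: [0.2979, 0.2611, 0.1816]
tool_rot: [[-0.947, 0.207, 0.244], [0.205, 0.978, -0.035], [-0.245, 0.017, -0.969]]
ft_force: [1.6, 0.4, 0.7]
grip_width: 0.085
gripper_force: 0.0
```

Call:
servo_tool --deltas "1 -22.3 -26.9 8.4 -0.004 -0.0306 -0.0151;1 -22.3 -26.9 8.4 -0.004 -0.0306 -0.0151;1 -22.3 -26.9 8.4 -0.004 -0.0306 -0.0151;1 -22.3 -26.9 8.4 -0.004 -0.0306 -0.0151;1 -22.3 -26.9 8.4 -0.004 -0.0306 -0.0151;1 -22.3 -26.9 8.4 -0.004 -0.0306 -0.0151;1 -22.3 -26.9 8.4 -0.004 -0.0306 -0.0151;1 -22.3 -26.9 8.4 -0.004 -0.0306 -0.0151"

```text
time_s: 2.48
position: [0.4527, 0.0187, 0.178]
tool_rot: [[-0.877, 0.086, 0.473], [0.077, 0.996, -0.039], [-0.475, 0.002, -0.88]]
ft_force: [0.3, 1.9, 0.0]
grip_width: 0.0855
gripper_force: 0.0
```

Call:
servo_tool --deltas "1 -22.3 -26.9 8.4 -0.004 -0.0306 -0.0151;1 0 0 0 0 0 0;1 0 0 0 0 0 0;1 0 0 0 0 0 0"

```text
time_s: 2.82
position: [0.4728, -0.0079, 0.1804]
tool_rot: [[-0.865, 0.072, 0.497], [0.062, 0.997, -0.036], [-0.499, -0.0, -0.867]]
ft_force: [0.6, 0.6, -0.1]
grip_width: 0.0854
gripper_force: 0.0
```

```bash
cat > mt.py <<'E'
from h import *
p=env.get_image("wrist");save(p,"w1");print(env.observe()["position"],env.observe()["q"],np.degrees(np.arccos(-env.observe()["tool_rot"][2,2])))
np.savez("wrist1.npz",**{k:p[k] for k in("img","depth","camera_matrix","world_to_cam")})
W=cloud(p);ok=p["depth"]>0;R=trayR()
m=ok&(np.linalg.norm(W-FC,axis=-1)<.13)&(abs((W-FC)@R[:,2])<.012)
P=W[m]
for _ in range(5):
    q=np.median(P,0);q=P.mean(0);n=np.linalg.svd(P-q,full_matrices=False)[2][2];n*=np.sign(n[2])
    W2=(W[m]-q)@n;P=W[m][abs(W2)<.002]
yaw=np.degrees(np.arctan2(-n[1],-n[0]));print("n",n,"tilt",np.degrees(np.arccos(n[2])),"yaw",yaw,len(P),"plane offset mm at FC",(q-FC)@n*1000)
# mask of face in tray coords
C=((W-FC)@R)*1000
face=ok&(abs((W-q)@n)<.003)
for v in(-75,-30,0,35,75):
    s=face&(abs(C[...,1]-v)<3);x=np.sort(C[s][:,0]);g=np.where(np.diff(x)>8)[0];print("y",v,"x:",x[0].round(1),[(x[i].round(1),x[i+1].round(1)) for i in g],x[-1].round(1))
for v in(-57,-35,-6,20,35,50):
    s=face&(abs(C[...,0]-v)<3);x=np.sort(C[s][:,1]);g=np.where(np.diff(x)>8)[0];print("x",v,"y:",x[0].round(1),[(x[i].round(1),x[i+1].round(1)) for i in g],x[-1].round(1))
E
python3 mt.py
```

```text
[ 0.4727 -0.0074  0.1805] [ -19.6417    7.0927  111.7436   14.2334   32.9641 -115.6198] 29.925468119118715
n [-0.4996  0.0325  0.8656] tilt 30.04356553731842 yaw -3.7165351674813794 33180 plane offset mm at FC 1.3659330880149103
y -75 x: -68.7 [] 72.0
y -30 x: -69.1 [(np.float64(-47.5), np.float64(25.1)), (np.float64(58.9), np.float64(68.0))] 71.1
y 0 x: -69.1 [(np.float64(58.9), np.float64(68.0))] 71.4
y 35 x: -69.2 [(np.float64(-56.9), np.float64(33.5)), (np.float64(58.7), np.float64(68.0))] 71.0
y 75 x: -69.2 [] 70.4
x -57 y: -91.2 [] 91.3
x -35 y: -90.6 [(np.float64(-76.0), np.float64(-17.0)), (np.float64(13.7), np.float64(76.3))] 91.5
x -6 y: -90.6 [(np.float64(-75.8), np.float64(-17.0)), (np.float64(13.5), np.float64(76.5))] 91.6
x 20 y: -90.7 [(np.float64(-75.7), np.float64(-17.0)), (np.float64(14.0), np.float64(76.7))] 91.5
x 35 y: -90.9 [] 91.6
x 50 y: -90.5 [] 91.6
```

View pics/w1.png

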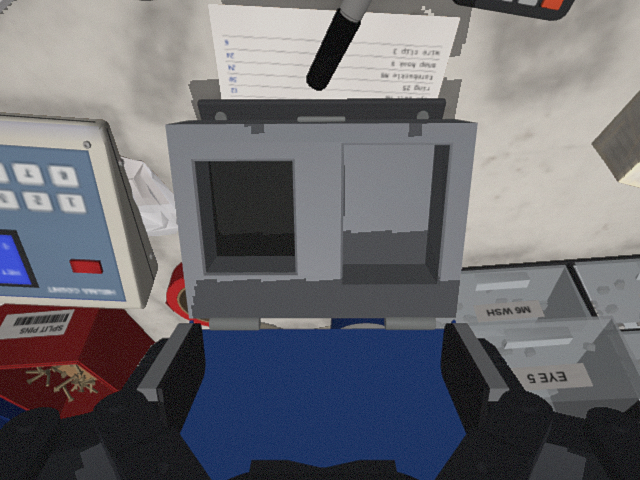

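The wrist picture shows both pockets clearly: small at (248,215), large at (392,210), with the lid upright at the bottom. Edge measurements agree with the given sizes, so I'll correct the tray frame and go to the large box.

```bash
cat >> h.py <<'E'
FC=FC+trayR()@np.array([-.0053,.0004,.0014]);YAW=-3.9
E
python3 - <<'E'
from h import *
p=dict(np.load("top0.npz"));W=cloud(p);m=(p["depth"]>0)&(W[...,2]>.06)&(W[...,2]<.4)&(np.hypot(W[...,0]-.52,W[...,1]-.242)<.2)&(W[...,1]>.1)
P=W[m];print(P.min(0),P.max(0)); d=np.hypot(P[:,0]-.52,P[:,1]-.242);print(P[np.argsort(d)[:3]])
print("FC",FC)
plan(pose([.519,.242,.155],down(249.9)))
E
```

```text
[0.6334 0.1002 0.06  ] [0.7159 0.3758 0.2136]
[[0.6438 0.216  0.1341]
 [0.6449 0.2204 0.1309]
 [0.6446 0.2187 0.1496]]
FC [ 0.5225 -0.0112  0.0834]
rows 12 shift [-13.9  17.5   5.2] turn [-0.0281  0.0372 -0.105 ]
path min z 0.15499999999999997 mid [0.5413 0.1333 0.1775] end [0.519 0.242 0.155]
```

Call:
servo_tool --deltas "1 0 38 0 0 0 0;1 0 38 0 0 0 0;1 0 38 0 0 0 0;1 0 38 0 0 0 0;1 0 0 0 0 0 0"

```text
time_s: 3.28
position: [0.4828, 0.1492, 0.1809]
tool_rot: [[-0.864, 0.063, 0.5], [0.055, 0.998, -0.031], [-0.5, 0.001, -0.866]]
ft_force: [-1.7, 0.1, -0.2]
grip_width: 0.0855
gripper_force: 0.0
```

Run:
```python
from h import *
plan(pose([.519,.242,.155],down(249.9)))
```

```text
rows 12 shift [-6.2  5.8  3.7] turn [-0.0279  0.0375 -0.1044]
path min z 0.15500000000000003 mid [0.5204 0.1992 0.1714] end [0.519 0.242 0.155]
```

Call:
servo_tool --deltas "1 -6.2 5.8 3.7 -0.0279 0.0375 -0.1044;1 -6.2 5.8 3.7 -0.0279 0.0375 -0.1044;1 -6.2 5.8 3.7 -0.0279 0.0375 -0.1044;1 -6.2 5.8 3.7 -0.0279 0.0375 -0.1044;1 -6.2 5.8 3.7 -0.0279 0.0375 -0.1044;1 -6.2 5.8 3.7 -0.0279 0.0375 -0.1044"

```text
time_s: 3.78
position: [0.5184, 0.1846, 0.1738]
tool_rot: [[-0.798, -0.544, 0.26], [-0.547, 0.835, 0.068], [-0.254, -0.088, -0.963]]
ft_force: [-0.1, 0.2, -0.4]
grip_width: 0.0855
gripper_force: 0.0
```

Call:
servo_tool --deltas "1 -6.2 5.8 3.7 -0.0279 0.0375 -0.1044;1 -6.2 5.8 3.7 -0.0279 0.0375 -0.1044;1 -6.2 5.8 3.7 -0.0279 0.0375 -0.1044;1 -6.2 5.8 3.7 -0.0279 0.0375 -0.1044;1 -6.2 5.8 3.7 -0.0279 0.0375 -0.1044;1 -6.2 5.8 3.7 -0.0279 0.0375 -0.1044;1 0 0 0 0 0 0;1 0 0 0 0 0 0"

```text
time_s: 4.45
position: [0.52, 0.2356, 0.1546]
tool_rot: [[-0.351, -0.936, -0.001], [-0.936, 0.351, -0.002], [0.002, 0.0, -1.0]]
ft_force: [0.8, 0.7, 1.1]
grip_width: 0.0852
gripper_force: 0.0
```

```bash
cat > mb.py <<'E'
from h import *
import sys
h=float(sys.argv[1]);yawn=float(sys.argv[2]);zg=float(sys.argv[3])
p=env.get_image("wrist");W=cloud(p);T=cur();o=env.observe()
print("pos",T[:3,3],"R",T[:3,:3].round(3).tolist(),"q",o["q"])
m=(p["depth"]>0)&(np.hypot(W[...,0]-T[0,3],W[...,1]-T[1,3])<.08)&(abs(W[...,2]-h)<.006)
P=W[m];r=cv2.minAreaRect((P[:,:2]*1000).astype(np.float32));b=cv2.boxPoints(r)
e=[b[1]-b[0],b[2]-b[1]];e=max(e,key=np.linalg.norm);a=np.degrees(np.arctan2(e[1],e[0]))
a+=180*round((yawn-a)/180)
print(len(P),np.round(r[0],1),np.round(r[1],1),"yaw",a,"z",np.median(P[:,2]),"mean",P.mean(0))
G=pose([r[0][0]/1000,r[0][1]/1000,zg],down(a));print("rel mm",(np.linalg.inv(T)@G)[:3,3]*1000)
plan(G)
E
python3 mb.py .045 249.9 .021
```

```text
pos [0.5201 0.2351 0.1549] R [[-0.352, -0.936, -0.0], [-0.936, 0.352, -0.002], [0.002, -0.0, -1.0]] q [  12.4792   27.5852   78.0495   -0.0823   74.4062 -146.8776]
12049 [519.  241.3] [88.3 59.6] yaw 250.34094 z 0.04561833675876381 mean [0.5179 0.2383 0.0456]
rel mm [ -5.6899   3.1972 133.9043]
rows 4 shift [-1.4  0.8 33.5] turn [-0.     -0.0004 -0.0042]
path min z 0.02099999999999997 mid [0.5193 0.2397 0.0545] end [0.519  0.2413 0.021 ]
```

Call:
servo_tool --deltas "1 -2.8 1.6 30 0 0 -0.004;1 -2.8 1.6 30 0 0 -0.004;1 0 0 30 0 0 0;1 0 0 30 0 0 0;1 0 0 13.8 0 0 0;1 0 0 0 0 0 0;1 0 0 0 0 0 0"

```text
time_s: 5.08
position: [0.5194, 0.2405, 0.0216]
tool_rot: [[-0.345, -0.939, -0.001], [-0.939, 0.345, -0.002], [0.002, 0.0, -1.0]]
ft_force: [-0.7, -0.0, 0.5]
grip_width: 0.0853
gripper_force: 0.0
```

Call:
servo_tool --deltas "0.3 0 0 0 0 0 0;0.3 0 0 0 0 0 0;0.3 0 0 0 0 0 0;0.3 0 0 0 0 0 0;0.3 0 0 0 0 0 0;0.3 0 0 0 0 0 0" --newtons 40

```text
time_s: 5.58
position: [0.5202, 0.2409, 0.0229]
tool_rot: [[-0.344, -0.939, 0.002], [-0.939, 0.344, -0.001], [0.0, -0.002, -1.0]]
ft_force: [-1.8, -0.9, 8.4]
grip_width: 0.0595
gripper_force: 43.7
```

Run:
```python
from h import *
p=env.get_image("wrist");save(p,"w2");W=cloud(p);T=cur();print(T[:3,3])
C=((W-T[:3,3])@T[:3,:3])*1000
m=(p["depth"]>0)&(abs(C[...,0])<60)&(abs(C[...,1])<45)&(abs(W[...,2]-.045)<.005)
P=C[m];print(len(P),P.min(0),P.max(0),np.median(P[:,2]));print(cv2.minAreaRect(P[:,:2].astype(np.float32)))
```

```text
[0.5202 0.2409 0.0228]
41441 [-44.0912 -42.6436 -27.2159] [ 44.4688  44.5078 -17.0777] -22.786879017788024
((0.17728042602539062, 0.9906730651855469), (87.143798828125, 88.4388198852539), 89.399169921875)
```

View pics/w2.png

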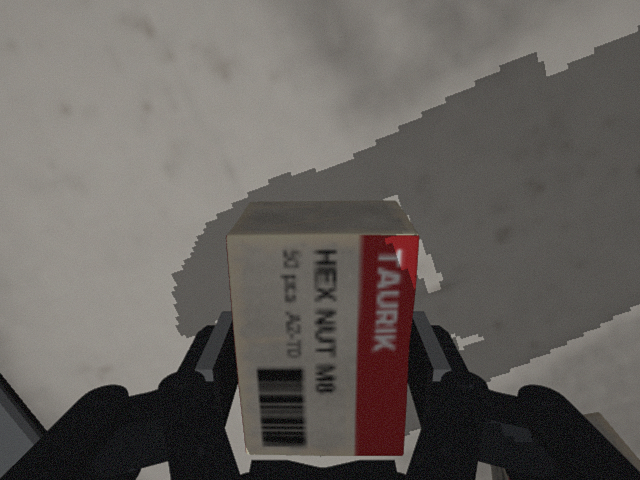

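The large box is held squarely: the top face spans columns 228–419 at its front edge, centred between the fingers. I'll lift and go above the large pocket.

Call:
servo_tool --deltas "0.3 0 0 -25 0 0 0;0.3 0 0 -40 0 0 0;0.3 0 0 -40 0 0 0;0.3 0 0 -40 0 0 0;0.3 0 0 -20 0 0 0;0.3 0 0 0 0 0 0"

```text
time_s: 6.13
position: [0.5212, 0.2416, 0.1917]
tool_rot: [[-0.343, -0.939, 0.009], [-0.939, 0.343, 0.001], [-0.004, -0.008, -1.0]]
ft_force: [-0.0, 0.2, -2.0]
grip_width: 0.0595
gripper_force: 46.0
```

Run:
```python
from h import *
print(env.observe()["grip_width"],env.observe()["gripper_force"])
M=pose(tw([-30,85,145]),TR())
plan(M); plan(pose(tw([-6,45,105]),TR()),M)
```

```text
0.05950783205292923 45.958115458488464
rows 12 shift [14.1 -7.7  0.2] turn [ 0.0277 -0.0367  0.1048]
path min z 0.154964975943742 mid [0.5042 0.1333 0.1809] end [0.4524 0.0787 0.155 ]
rows 2 shift [-12. -20.  20.] turn [-0.  0.  0.]
path min z 0.13232395979236444 mid [0.4904 0.0361 0.1323] end [0.4904 0.0361 0.1323]
```

Call:
servo_tool --deltas "0.3 14.1 -7.7 0.2 0.0277 -0.0367 0.1048;0.3 14.1 -7.7 0.2 0.0277 -0.0367 0.1048;0.3 14.1 -7.7 0.2 0.0277 -0.0367 0.1048;0.3 14.1 -7.7 0.2 0.0277 -0.0367 0.1048;0.3 14.1 -7.7 0.2 0.0277 -0.0367 0.1048;0.3 14.1 -7.7 0.2 0.0277 -0.0367 0.1048"

```text
time_s: 6.63
position: [0.5088, 0.1461, 0.1777]
tool_rot: [[-0.802, -0.538, 0.259], [-0.541, 0.838, 0.066], [-0.253, -0.087, -0.964]]
ft_force: [0.1, 0.2, -2.6]
grip_width: 0.0593
gripper_force: 45.9
```

Call:
servo_tool --deltas "0.3 14.1 -7.7 0.2 0.0277 -0.0367 0.1048;0.3 14.1 -7.7 0.2 0.0277 -0.0367 0.1048;0.3 14.1 -7.7 0.2 0.0277 -0.0367 0.1048;0.3 14.1 -7.7 0.2 0.0277 -0.0367 0.1048;0.3 14.1 -7.7 0.2 0.0277 -0.0367 0.1048;0.3 14.1 -7.7 0.2 0.0277 -0.0367 0.1048;0.3 0 0 0 0 0 0;0.3 0 0 0 0 0 0"

```text
time_s: 7.3
position: [0.4492, 0.0785, 0.1494]
tool_rot: [[-0.87, 0.067, 0.488], [0.057, 0.998, -0.036], [-0.489, -0.003, -0.872]]
ft_force: [0.6, -0.1, -2.6]
grip_width: 0.0596
gripper_force: 45.8
```

```bash
cat > mp.py <<'E'
from h import *
import sys
own=[float(a) for a in sys.argv[1:4]]
T=cur();print("pos",T[:3,3],"q",env.observe()["q"],"F",env.observe()["ft_force"]);R=trayR()
print("TCP own mm",(R.T@(T[:3,3]-FC))*1000+[0,0,45])
plan(pose(tw(own),TR()))
if len(sys.argv)>4:
    p=env.get_image("wrist");save(p,sys.argv[4]);W=cloud(p);C=((W-FC)@R)*1000+[0,0,45]
    D=((W-T[:3,3])@T[:3,:3])*1000
    h=float(sys.argv[5])
    m=(p["depth"]>0)&(abs(D[...,2]+h)<6)&(abs(D[...,0])<55)&(abs(D[...,1])<25)
    P=D[m];q=P.mean(0);n=np.linalg.svd(P-q,full_matrices=False)[2][2];print("box top in tool: x",P[:,0].min(),P[:,0].max(),"z",np.median(P[:,2]),"n",n)
    f=(p["depth"]>0)&(abs(C[...,2]-45)<3)
    for v in(80,0,-30,-80):
        s=f&(abs(C[...,1]-v)<3);x=np.sort(C[s][:,0])
        if len(x):g=np.where(np.diff(x)>8)[0];print("y",v,"x:",x[0].round(1),[(x[i].round(1),x[i+1].round(1)) for i in g],x[-1].round(1))
    for v in(-57,-40,-10,20):
        s=f&(abs(C[...,0]-v)<3);x=np.sort(C[s][:,1])
        if len(x):g=np.where(np.diff(x)>8)[0];print("x",v,"y:",x[0].round(1),[(x[i].round(1),x[i+1].round(1)) for i in g],x[-1].round(1))
E
python3 mp.py -6 45 100 w3 22.8
```

```text
pos [0.4492 0.0785 0.1494] q [ -5.3483   9.2615 115.8876   1.3067  25.5761 -92.5855] F [ 0.6199 -0.1352 -2.5796]
TCP own mm [-35.5547  84.5398 141.819 ]
rows 2 shift [-14.9 -19.8  20.8] turn [-0.0013 -0.0062  0.0013]
path min z 0.1279938327734423 mid [0.4929 0.0359 0.128 ] end [0.4929 0.0359 0.128 ]
box top in tool: x -42.91533722249175 45.7219135558475 z -23.01390410702783 n [ 0.0024  0.0007 -1.    ]
y 80 x: -147.8 [(np.float64(-130.1), np.float64(-64.2))] -62.8
y 0 x: -167.3 [(np.float64(-157.4), np.float64(-64.1))] 36.0
y -30 x: -167.0 [(np.float64(-159.2), np.float64(-64.0)), (np.float64(-42.2), np.float64(30.3))] 64.9
y -80 x: -135.0 [(np.float64(-129.2), np.float64(-64.0))] 76.0
x -57 y: -91.6 [] 40.1
x -40 y: -91.3 [(np.float64(-68.2), np.float64(-59.8))] 13.8
x -10 y: -91.5 [(np.float64(-75.7), np.float64(-17.6))] 13.7
x 20 y: -91.4 [(np.float64(-76.3), np.float64(-17.6))] 13.5
```

```bash
python3 mp.py -5 45 82
```

```text
pos [0.4504 0.0785 0.1502] q [ -5.3357   9.2819 115.7379   1.3199  25.594  -92.6196] F [ 0.4409  0.0734 -2.8661]
TCP own mm [-34.1106  84.633  141.8271]
rows 3 shift [ -9.8 -13.2  19.9] turn [-0.0008 -0.0035  0.001 ]
path min z 0.11290537550532244 mid [0.4853 0.0497 0.1253] end [0.5027 0.0352 0.1129]
```

Call:
servo_tool --deltas "0.3 -9.5 -13.2 19.9 0 -0.002 0;0.3 -9.5 -13.2 19.9 0 -0.002 0;0.3 -9.5 -13.2 19.9 0 0 0;0.3 0 0 0 0 0 0;0.3 0 0 0 0 0 0;0.3 0 0 0 0 0 0;0.3 0 0 0 0 0 0"

```text
time_s: 7.93
position: [0.5018, 0.0357, 0.1131]
tool_rot: [[-0.867, 0.067, 0.494], [0.056, 0.998, -0.036], [-0.496, -0.003, -0.869]]
ft_force: [-0.0, 1.1, -2.7]
grip_width: 0.0593
gripper_force: 45.9
```

```bash
python3 mp.py -5 45 62 w4 22.8
```

```text
pos [0.5018 0.0357 0.1131] q [ -11.3069   17.2176  113.3507   10.3012   20.2197 -106.2884] F [-0.0391  1.1234 -2.7067]
TCP own mm [-5.7301 45.4297 82.6268]
rows 1 shift [-0.8 -0.4 20.6] turn [-0.0021 -0.0052  0.0029]
path min z 0.09558486742963362 mid [0.5127 0.0345 0.0956] end [0.5127 0.0345 0.0956]
box top in tool: x -42.91826644305045 45.61589650332185 z -22.992959950238067 n [ 0.0021  0.0007 -1.    ]
y 80 x: -64.1 [] -41.6
y 0 x: -64.2 [(np.float64(9.1), np.float64(52.5))] 77.5
y -30 x: -63.9 [(np.float64(-42.6), np.float64(30.2))] 45.8
y -80 x: -63.9 [] 61.4
x -57 y: -92.0 [] 91.0
x -40 y: -91.7 [(np.float64(11.3), np.float64(82.1))] 91.0
x -10 y: -91.6 [(np.float64(-75.4), np.float64(-17.8)), (np.float64(2.0), np.float64(90.5))] 91.0
x 20 y: -91.5 [(np.float64(-76.0), np.float64(-17.8))] -12.1
```

View pics/w4.png

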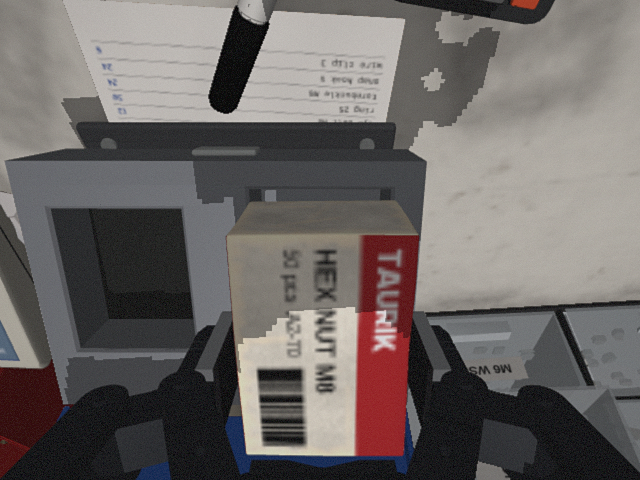

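The held box (columns 228–419) sits over the large pocket, whose near end still shows at row 190. A small correction first, then down.

Call:
servo_tool --deltas "0.3 -1 -0.8 0 -0.002 -0.005 0.003;0.3 0 0 6 0 0 0;0.3 0 0 6 0 0 0;0.3 0 0 4 0 0 0;0.3 0 0 0 0 0 0;0.3 0 0 0 0 0 0;0.3 0 0 0 0 0 0"

```text
time_s: 8.57
position: [0.5108, 0.0338, 0.0992]
tool_rot: [[-0.864, 0.069, 0.498], [0.06, 0.998, -0.035], [-0.499, 0.0, -0.866]]
ft_force: [-0.8, -0.0, -2.7]
grip_width: 0.0594
gripper_force: 45.9
```

```bash
python3 mp.py -4.7 44.6 50; python3 -c "
from h import *
print(trayR().T@env.observe()['ft_force'])"
```

```text
pos [0.5108 0.0338 0.0992] q [ -11.4127   19.5019  113.3413   12.241    17.7855 -108.1252] F [-0.8166 -0.0402 -2.656 ]
TCP own mm [-4.807  44.0997 66.1023]
rows 1 shift [-0.1  0.5 16.1] turn [-0.0005 -0.0007 -0.0011]
path min z 0.08534256258422031 mid [0.5189 0.0337 0.0853] end [0.5189 0.0337 0.0853]
[-2.0312 -0.0956 -1.8942]
```

Call:
servo_tool --deltas "0.3 0 0.5 2 0 0 0;0.3 0 0 3 0 0 0;0.3 0 0 3 0 0 0;0.3 0 0 0 0 0 0;0.3 0 0 0 0 0 0"

```text
time_s: 8.98
position: [0.5148, 0.034, 0.0922]
tool_rot: [[-0.864, 0.069, 0.498], [0.06, 0.998, -0.034], [-0.499, 0.0, -0.866]]
ft_force: [0.2, -0.0, -2.3]
grip_width: 0.0596
gripper_force: 45.9
```

```bash
cat > f.py <<'E'
from h import *
o=env.observe();R=trayR();T=cur()
print("own",(R.T@(T[:3,3]-FC))*1000+[0,0,45],"F own",R.T@o['ft_force'],"grip",o["grip_width"],o["gripper_force"],"t",o["time_s"],"q5",o["q"])
E
python3 f.py
```

```text
own [-4.8641 44.5781 57.976 ] F own [-0.9471  0.0004 -2.1335] grip 0.059591434144390935 45.903616547584534 t 8.9833 q5 [ -11.2573   20.6434  113.2472   12.7086   16.7487 -108.504 ]
```

Call:
servo_tool --deltas "0.3 0 0 4 0 0 0;0.3 0 0 4 0 0 0;0.3 0 0 1.5 0 0 0;0.3 0 0 0 0 0 0;0.3 0 0 0 0 0 0"

```text
time_s: 9.4
position: [0.5196, 0.0336, 0.084]
tool_rot: [[-0.864, 0.069, 0.498], [0.06, 0.998, -0.035], [-0.499, 0.0, -0.866]]
ft_force: [-0.5, -0.8, -2.0]
grip_width: 0.0596
gripper_force: 46.0
```

```bash
python3 f.py
```

```text
own [-4.8255 44.5597 48.5179] F own [-1.3967 -0.8629 -1.5578] grip 0.05959281358749455 45.95471799373627 t 9.4 q5 [ -11.1667   21.9618  113.1187   13.49     15.5677 -109.2498]
```

Call:
servo_tool --deltas "1 0 0 0 0 0 0;1 0 0 0 0 0 0;1 0 0 0 0 0 0;1 0 0 0 0 0 0;1 0 0 -20 0 0 0;1 0 0 -35 0 0 0;1 0 0 -35 0 0 0;1 0 0 0 0 0 0"

```text
time_s: 10.07
position: [0.4741, 0.037, 0.167]
tool_rot: [[-0.86, 0.069, 0.505], [0.059, 0.998, -0.036], [-0.506, -0.001, -0.862]]
ft_force: [0.4, -0.4, 1.1]
grip_width: 0.0853
gripper_force: 0.0
```

```bash
python3 f.py
cat > bt.py <<'E'
from h import *
import sys
cx,cy,L,w=[float(a) for a in sys.argv[1:5]]
p=env.get_image("wrist");save(p,sys.argv[5]);W=cloud(p);C=((W-FC)@trayR())*1000+[0,0,45]
m=(p["depth"]>0)&(abs(C[...,0]-cx)<L/2-6)&(abs(C[...,1]-cy)<w/2-6)&(C[...,2]>46)&(C[...,2]<90)
P=C[m];print(len(P))
if len(P):
    A=np.c_[P[:,0]-cx,P[:,1]-cy,np.ones(len(P))];k=np.linalg.lstsq(A,P[:,2],rcond=None)[0];print("top z own at centre",k[2],"slopes",k[:2],"zrange",np.percentile(P[:,2],[2,98]))
E
python3 bt.py -6 45 88 60 w5
```

```text
own [ -2.8101  44.7931 143.143 ] F own [ 0.9494 -0.3258  0.7364] grip 0.0852802560243461 0.0 t 10.0667 q5 [ -12.1339    8.8048  112.8684    8.5852   28.4302 -104.67  ]
9885
top z own at centre 53.165850250963985 slopes [-0.0031 -0.0017] zrange [51.846  54.4807]
```

View pics/w5.png

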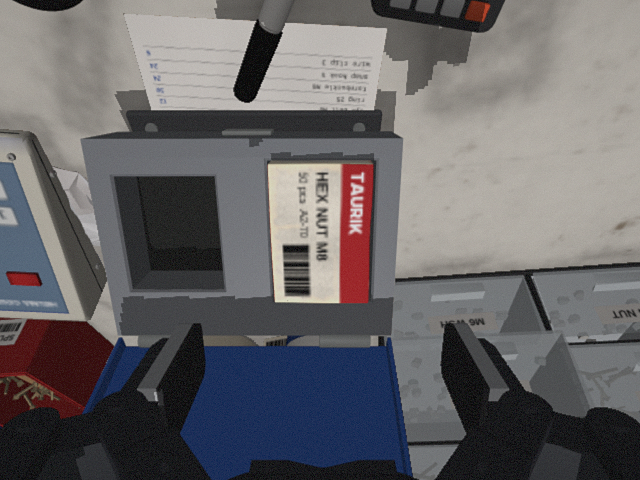

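The large box is fully home in its pocket (columns 268–374): the top is at 53.2 mm against an ideal 53, and flat. Next is the small box.

Call:
servo_tool --deltas "1 10 35 -5 0 0 0;1 0 38 0 0 0 0;1 0 38 0 0 0 0;1 0 38 0 0 0 0;1 0 0 0 0 0 0;1 0 0 0 0 0 0"

```text
time_s: 10.62
position: [0.4735, 0.1827, 0.1601]
tool_rot: [[-0.866, 0.064, 0.497], [0.056, 0.998, -0.032], [-0.498, -0.0, -0.867]]
ft_force: [-0.6, -0.3, 0.5]
grip_width: 0.0854
gripper_force: 0.0
```

Run:
```python
from h import *
print(cur()[:3,3]);plan(pose([.446,.377,.15],down(263.2)))
```

```text
[0.4735 0.1827 0.1601]
rows 14 shift [-7.2 13.6  1.9] turn [-0.0282  0.0297 -0.1057]
path min z 0.15000000000000008 mid [0.4954 0.3009 0.1615] end [0.446 0.377 0.15 ]
```

Call:
servo_tool --deltas "1 -7.2 13.6 1.9 -0.0282 0.0297 -0.1057;1 -7.2 13.6 1.9 -0.0282 0.0297 -0.1057;1 -7.2 13.6 1.9 -0.0282 0.0297 -0.1057;1 -7.2 13.6 1.9 -0.0282 0.0297 -0.1057;1 -7.2 13.6 1.9 -0.0282 0.0297 -0.1057;1 -7.2 13.6 1.9 -0.0282 0.0297 -0.1057;1 -7.2 13.6 1.9 -0.0282 0.0297 -0.1057"

```text
time_s: 11.2
position: [0.4998, 0.2825, 0.163]
tool_rot: [[-0.727, -0.635, 0.262], [-0.638, 0.765, 0.086], [-0.255, -0.104, -0.961]]
ft_force: [-0.6, 0.3, 0.7]
grip_width: 0.0853
gripper_force: 0.0
```

Call:
servo_tool --deltas "1 -7.2 13.6 1.9 -0.0282 0.0297 -0.1057;1 -7.2 13.6 1.9 -0.0282 0.0297 -0.1057;1 -7.2 13.6 1.9 -0.0282 0.0297 -0.1057;1 -7.2 13.6 1.9 -0.0282 0.0297 -0.1057;1 -7.2 13.6 1.9 -0.0282 0.0297 -0.1057;1 -7.2 13.6 1.9 -0.0282 0.0297 -0.1057;1 -7.2 13.6 1.9 -0.0282 0.0297 -0.1057"

```text
time_s: 11.78
position: [0.4477, 0.3739, 0.1494]
tool_rot: [[-0.119, -0.993, -0.002], [-0.993, 0.119, -0.0], [0.0, 0.001, -1.0]]
ft_force: [-0.0, -0.2, -0.2]
grip_width: 0.0855
gripper_force: 0.0
```

Call:
servo_tool --deltas "1 0 0 0 0 0 0;1 0 0 0 0 0 0"

```text
time_s: 11.95
position: [0.4476, 0.374, 0.1495]
tool_rot: [[-0.125, -0.992, 0.001], [-0.992, 0.125, 0.001], [-0.001, -0.001, -1.0]]
ft_force: [-0.1, -0.5, -0.3]
grip_width: 0.0853
gripper_force: 0.0
```

```bash
python3 mb.py .039 263.2 .017
```

```text
pos [0.4478 0.3736 0.1498] R [[-0.126, -0.992, 0.001], [-0.992, 0.126, 0.001], [-0.001, -0.001, -1.0]] q [  28.2159   28.9674   76.4694    0.0064   74.4787 -144.5547]
8862 [446.  375.8] [70.4 55. ] yaw 262.4755 z 0.03873786509889596 mean [0.4459 0.3737 0.0387]
rel mm [ -1.7982   2.1645 132.8474]
rows 4 shift [-0.5  0.5 33.2] turn [-0.0003  0.0002  0.0013]
path min z 0.01699999999999998 mid [0.4465 0.3753 0.0502] end [0.446  0.3758 0.017 ]
```

Call:
servo_tool --deltas "1 -0.9 1.1 32 0 0 0.003;1 -0.9 1.1 32 0 0 0.003;1 0 0 32 0 0 0;1 0 0 26 0 0 0;1 0 0 10 0 0 0;1 0 0 0 0 0 0;1 0 0 0 0 0 0"

```text
time_s: 12.58
position: [0.4461, 0.3765, 0.0194]
tool_rot: [[-0.13, -0.991, 0.002], [-0.991, 0.13, 0.001], [-0.001, -0.002, -1.0]]
ft_force: [0.6, 0.8, 1.0]
grip_width: 0.0853
gripper_force: 0.0
```

Call:
servo_tool --deltas "0.3 0 0 0 0 0 0;0.3 0 0 0 0 0 0;0.3 0 0 0 0 0 0;0.3 0 0 0 0 0 0;0.3 0 0 0 0 0 0;0.3 0 0 0 0 0 0" --newtons 40

```text
time_s: 13.08
position: [0.446, 0.3772, 0.0202]
tool_rot: [[-0.129, -0.992, 0.004], [-0.992, 0.129, 0.002], [-0.002, -0.004, -1.0]]
ft_force: [-0.0, -1.3, 6.4]
grip_width: 0.0547
gripper_force: 42.5
```

Call:
servo_tool --deltas "0.3 0 0 -20 0 0 0;0.3 0 0 -40 0 0 0;0.3 0 0 -40 0 0 0;0.3 0 0 -40 0 0 0;0.3 0 0 -25 0 0 0;0.3 0 0 0 0 0 0;0.3 0 0 0 0 0 0"

```text
time_s: 13.67
position: [0.4451, 0.3769, 0.185]
tool_rot: [[-0.128, -0.992, 0.004], [-0.992, 0.128, 0.002], [-0.003, -0.004, -1.0]]
ft_force: [0.6, 0.0, -2.7]
grip_width: 0.0549
gripper_force: 43.7
```

Run:
```python
from h import *
M=pose(tw([-15,0,155]),TR());T=cur()
V=T.copy();V[:3,3]=[.42,.17,.19];plan(V); plan(M,V); plan(M)
```

```text
rows 6 shift [34.7 -0.3 -0.9] turn [ 0. -0.  0.]
path min z 0.18584527255285022 mid [0.4284 0.239  0.1883] end [0.42 0.17 0.19]
rows 14 shift [  7.7 -11.8   0.3] turn [ 0.0281 -0.0296  0.1052]
path min z 0.17112522998158647 mid [0.4724 0.0736 0.186 ] end [ 0.4546 -0.0066  0.1711]
rows 14 shift [ 20.  -22.5  -2.3] turn [ 0.0281 -0.0296  0.1052]
path min z 0.17112522998158644 mid [0.5225 0.1562 0.1955] end [ 0.4546 -0.0066  0.1711]
```

Call:
servo_tool --deltas "0.3 34.7 -0.3 -0.9 0 0 0;0.3 34.7 -0.3 -0.9 0 0 0;0.3 34.7 -0.3 -0.9 0 0 0;0.3 34.7 -0.3 -0.9 0 0 0;0.3 34.7 -0.3 -0.9 0 0 0;0.3 34.7 -0.3 -0.9 0 0 0"

```text
time_s: 14.17
position: [0.4184, 0.17, 0.1873]
tool_rot: [[-0.133, -0.991, -0.001], [-0.991, 0.133, -0.002], [0.002, 0.001, -1.0]]
ft_force: [0.6, -0.4, -1.2]
grip_width: 0.0542
gripper_force: 43.6
```

Call:
servo_tool --deltas "0.3 7.7 -11.8 0.3 0.0281 -0.0296 0.1052;0.3 7.7 -11.8 0.3 0.0281 -0.0296 0.1052;0.3 7.7 -11.8 0.3 0.0281 -0.0296 0.1052;0.3 7.7 -11.8 0.3 0.0281 -0.0296 0.1052;0.3 7.7 -11.8 0.3 0.0281 -0.0296 0.1052;0.3 7.7 -11.8 0.3 0.0281 -0.0296 0.1052;0.3 7.7 -11.8 0.3 0.0281 -0.0296 0.1052"

```text
time_s: 14.75
position: [0.4696, 0.0886, 0.1848]
tool_rot: [[-0.735, -0.625, 0.263], [-0.628, 0.774, 0.083], [-0.255, -0.104, -0.961]]
ft_force: [-0.2, 0.2, -1.5]
grip_width: 0.0543
gripper_force: 43.6
```

Call:
servo_tool --deltas "0.3 7.7 -11.8 0.3 0.0281 -0.0296 0.1052;0.3 7.7 -11.8 0.3 0.0281 -0.0296 0.1052;0.3 7.7 -11.8 0.3 0.0281 -0.0296 0.1052;0.3 7.7 -11.8 0.3 0.0281 -0.0296 0.1052;0.3 7.7 -11.8 0.3 0.0281 -0.0296 0.1052;0.3 7.7 -11.8 0.3 0.0281 -0.0296 0.1052;0.3 7.7 -11.8 0.3 0.0281 -0.0296 0.1052;0.3 0 0 0 0 0 0"

```text
time_s: 15.42
position: [0.4513, -0.0048, 0.1685]
tool_rot: [[-0.867, 0.076, 0.492], [0.065, 0.997, -0.038], [-0.494, -0.001, -0.87]]
ft_force: [-0.3, 0.7, -1.5]
grip_width: 0.0547
gripper_force: 43.6
```

```bash
python3 mp.py -6 -47 82 w6 19.5
```

```text
pos [ 0.4513 -0.0048  0.1685] q [ -20.3497    6.1819  115.4351   15.4116   30.662  -117.3752] F [-0.3393  0.6544 -1.5132]
TCP own mm [-19.256    1.5216 154.4698]
rows 3 shift [ -4.6 -16.1  24.2] turn [-0.0015 -0.0024 -0.0021]
path min z 0.11240537550532231 mid [ 0.4808 -0.0393  0.1311] end [ 0.4956 -0.0565  0.1124]
box top in tool: x -32.60309120289936 38.29428544640954 z -18.73634352480228 n [ 0.0089 -0.0035 -1.    ]
y 80 x: -147.4 [(np.float64(-129.8), np.float64(-64.1))] 49.4
y 0 x: -64.0 [] -31.3
y -30 x: -64.1 [] -42.1
y -80 x: -135.0 [(np.float64(-129.3), np.float64(-63.8))] 53.7
x -57 y: -91.2 [] 91.0
x -40 y: -91.1 [(np.float64(14.4), np.float64(76.2))] 90.9
x -10 y: -91.1 [(np.float64(-76.3), np.float64(75.9))] 90.8
x 20 y: -91.0 [(np.float64(-76.3), np.float64(76.2))] 90.7
```

Call:
servo_tool --deltas "0.3 -5.3 -16.1 24.2 -0.001 -0.002 -0.001;0.3 -5.3 -16.1 24.2 -0.001 -0.001 -0.001;0.3 -5.3 -16.1 24.2 0 0 0;0.3 0 0 0 0 0 0;0.3 0 0 0 0 0 0;0.3 0 0 0 0 0 0;0.3 0 0 0 0 0 0"

```text
time_s: 16.05
position: [0.5005, -0.0556, 0.1168]
tool_rot: [[-0.864, 0.066, 0.5], [0.055, 0.998, -0.035], [-0.501, -0.003, -0.866]]
ft_force: [0.0, 0.8, -1.4]
grip_width: 0.0547
gripper_force: 43.8
```

```bash
python3 mp.py -3.2 -47 64 w7 18.7
```

```text
pos [ 0.5005 -0.0556  0.1168] q [ -25.3949   16.6813  113.4786   26.8146   23.8364 -133.8397] F [ 0.0235  0.7867 -1.3955]
TCP own mm [  0.3337 -45.7312  83.3713]
rows 1 shift [ 3.6 -1.2 19.4] turn [-0.0013  0.0009  0.0036]
path min z 0.09821691823720247 mid [ 0.507  -0.0573  0.0982] end [ 0.507  -0.0573  0.0982]
box top in tool: x -32.29428178450733 38.0802087274366 z -18.74556906619869 n [ 0.0109 -0.0039 -0.9999]
y 80 x: -64.0 [] 64.6
y 0 x: -63.9 [(np.float64(18.0), np.float64(61.9)), (np.float64(64.1), np.float64(73.9))] 77.8
y -30 x: -63.8 [] -42.5
y -80 x: -63.8 [] -18.0
x -57 y: -91.3 [] 91.7
x -40 y: -91.2 [(np.float64(14.9), np.float64(78.1))] 91.4
x -10 y: -91.1 [(np.float64(-84.4), np.float64(-6.0)), (np.float64(14.6), np.float64(76.9))] 91.4
x 20 y: 2.5 [(np.float64(15.1), np.float64(78.0))] 91.4
```

View pics/w7.png

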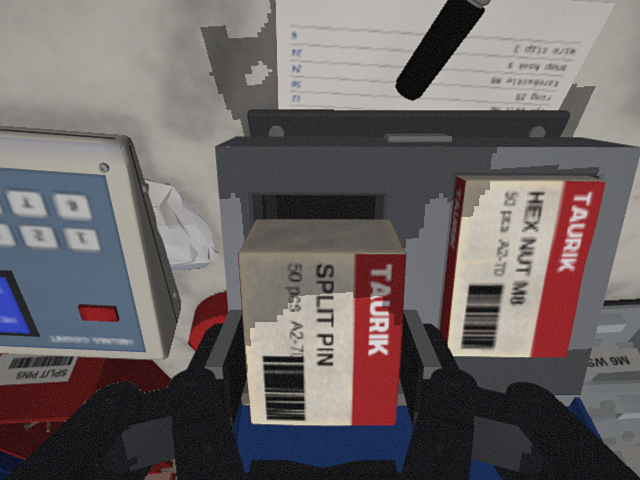

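The small box (columns 240–405) is held centred over its pocket; the near end shows at row 205. Correcting and going down.

Call:
servo_tool --deltas "0.3 3.6 -1.2 0 -0.001 0 0.003;0.3 0 0 7 0 0 0;0.3 0 0 7 0 0 0;0.3 0 0 3 0 0 0;0.3 0 0 0 0 0 0;0.3 0 0 0 0 0 0;0.3 0 0 0 0 0 0"

```text
time_s: 16.68
position: [0.506, -0.058, 0.0998]
tool_rot: [[-0.864, 0.07, 0.499], [0.06, 0.998, -0.035], [-0.501, -0.0, -0.866]]
ft_force: [0.4, 0.3, -1.6]
grip_width: 0.0544
gripper_force: 43.8
```

```bash
python3 f.py
```

```text
own [ -3.2459 -47.7783  65.8148] F own [-0.4361  0.2944 -1.5765] grip 0.05443675799523274 43.76464784145355 t 16.6833 q5 [ -25.3761   19.1412  113.9366   30.1552   21.2872 -137.1627]
```

Call:
servo_tool --deltas "0.3 0 0.9 1 0 0 0;0.3 0 0 3 0 0 0;0.3 0 0 3 0 0 0;0.3 0 0 2 0 0 0;0.3 0 0 0 0 0 0;0.3 0 0 0 0 0 0"

```text
time_s: 17.18
position: [0.5106, -0.0574, 0.0918]
tool_rot: [[-0.864, 0.07, 0.499], [0.06, 0.998, -0.035], [-0.5, -0.0, -0.866]]
ft_force: [0.6, -1.1, -0.6]
grip_width: 0.0547
gripper_force: 43.8
```

```bash
python3 f.py
```

```text
own [ -3.3265 -46.8789  56.6955] F own [ 0.2755 -1.0631 -0.814 ] grip 0.05469476633588481 43.7843781709671 t 17.1833 q5 [ -24.9876   20.4275  113.8527   31.3954   20.1199 -138.1992]
```

Call:
servo_tool --deltas "0.3 0 0 3 0 0 0;0.3 0 0 3 0 0 0;0.3 0 0 2 0 0 0;0.3 0 0 0 0 0 0;0.3 0 0 0 0 0 0"

```text
time_s: 17.6
position: [0.5145, -0.0577, 0.0849]
tool_rot: [[-0.864, 0.07, 0.499], [0.06, 0.998, -0.035], [-0.5, -0.0, -0.866]]
ft_force: [-0.1, -0.3, -1.4]
grip_width: 0.054
gripper_force: 43.8
```

Call:
servo_tool --deltas "1 0 0 0 0 0 0;1 0 0 0 0 0 0;1 0 0 0 0 0 0;1 0 0 0 0 0 0;1 0 0 -20 0 0 0;1 0 0 -35 0 0 0;1 0 0 -35 0 0 0;1 0 0 0 0 0 0"

```text
time_s: 18.27
position: [0.469, -0.0546, 0.1676]
tool_rot: [[-0.86, 0.07, 0.505], [0.058, 0.998, -0.038], [-0.507, -0.003, -0.862]]
ft_force: [-0.5, -0.3, 0.1]
grip_width: 0.0854
gripper_force: 0.0
```

```bash
python3 f.py;python3 bt.py -6 -47 70 56 w8;python3 bt.py -6 45 88 60 w8
```

```text
own [ -1.5072 -46.9486 143.1757] F own [-0.3709 -0.2872  0.3752] grip 0.08540474721301056 0.0 t 18.2667 q5 [ -27.6275    8.2175  113.4979   22.2782   31.8902 -129.9363]
6898
top z own at centre 52.259320000728536 slopes [0.0042 0.0018] zrange [50.9184 53.5701]
10072
top z own at centre 53.20928654743986 slopes [-0.0032 -0.0018] zrange [51.915  54.5628]
```

View pics/w8.png

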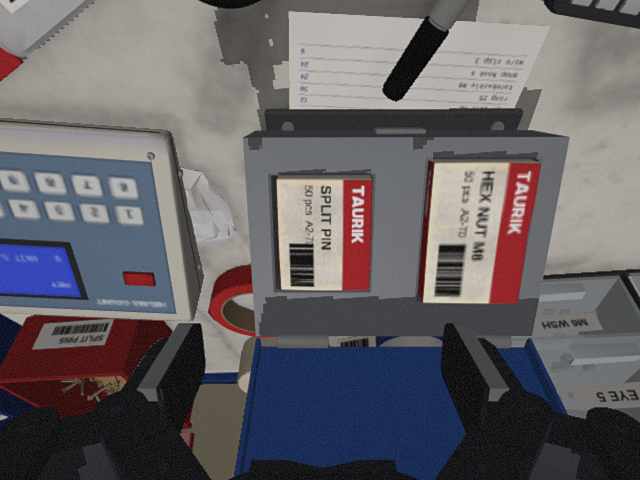

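Both boxes are home: small at (325,232), large at (480,232), tops 7.3 and 8.2 mm proud and flat. Next I'll measure the lid.

Run:
```python
from h import *
R=trayR();print("hinge",FC+R@[.064,0,0])
for c in("wrist","scene","top"):
    p=env.get_image(c);W=cloud(p);C=((W-FC)@R)*1000+[0,0,45];im=p["img"].astype(int)
    blue=(im[...,2]>im[...,0]+40)&(im[...,2]>im[...,1]+30)
    m=(p["depth"]>0)&blue&(abs(C[...,1])<100)&(C[...,2]>60)&(C[...,2]<190)&(C[...,0]>20)&(C[...,0]<180)
    P=C[m]
    if len(P)<30: print(c,len(P));continue
    print(c,len(P),P.min(0),P.max(0),"world z max",W[m][:,2].max())
    Q=P[abs(P[:,1])<60]
    k=np.polyfit(Q[:,2],Q[:,0],1);print("x=a z+b",k,"theta",90+np.degrees(np.arctan(k[0])),"resid",np.std(Q[:,0]-np.polyval(k,Q[:,2])))
    W2=W[m];i=W2[:,2]>W2[:,2].max()-.006;print("top strip world",W2[i].min(0),W2[i].max(0))
# obstacles behind lid
p=env.get_image("top");W=cloud(p);m=(p["depth"]>0)&(W[...,0]>.6)&(W[...,0]<.72)&(abs(W[...,1]+.01)<.09)&(W[...,2]>.05)&(W[...,2]<.5)
print(W[m].min(0),W[m].max(0))
```

```text
hinge [ 0.5777 -0.015   0.1154]
wrist 19820 [ 68.8271 -90.5978  60.0016] [101.4768  90.6659 125.2712] world z max 0.19863789179461427
x=a z+b [ 0.3378 59.6352] theta 108.66264017223858 resid 0.6839393239791782
top strip world [ 0.5552 -0.1043  0.1927] [0.5754 0.0012 0.1986]
scene 745 [ 71.2392 -95.6546  60.1604] [117.9661  89.1769 176.5805] world z max 0.2559827299762988
x=a z+b [ 0.2913 62.2185] theta 106.24049327737737 resid 3.411604428998695
top strip world [ 0.5595 -0.0009  0.2509] [0.5604 0.0084 0.256 ]
top 1282 [ 73.2285 -89.985   60.0184] [119.6752  92.7882 177.8353] world z max 0.2582388151437054
x=a z+b [ 0.2945 64.0399] theta 106.40981116943945 resid 2.60904508209178
top strip world [ 0.5581 -0.0362  0.2552] [ 0.5582 -0.0349  0.2582]
[ 0.6005 -0.0162  0.0506] [0.72   0.0797 0.1824]
```

```bash
cat > lid.py <<'E'
from h import *
R=trayR()
def tcp(th,r=105,hw=11,gap=0):
    t=np.radians(th);d=np.array([-np.cos(t),0,np.sin(t)]);n=np.array([np.sin(t),0,np.cos(t)])
    P=FC+R@((np.array([64,0,0])+r*d+(14+gap)*n)/1000);N=R@n
    ux=np.array([np.cos(np.radians(YAW)),np.sin(np.radians(YAW)),0])
    return P+ux*hw/1000*np.clip(N@ux/.2,-1,1)
E
python3 - <<'E'
from lid import *
S=pose(tcp(108.7,gap=22),down(176.1));print("start",S[:3,3])
A=S.copy();A[2,3]=.37
B=A.copy();B[:3,3]=[.50,-.02,.37]
C=cur();C[:3,3]+=[-.03,0,.12]
plan(C);plan(B,C);plan(A,B);plan(S,A)
p=env.get_image("top");W=cloud(p);m=(p["depth"]>0)&(W[...,0]>.6)&(W[...,0]<.72)&(abs(W[...,1]+.01)<.09)&(W[...,2]>.09)&(W[...,2]<.5)
print(m.sum(),W[m][::max(1,m.sum()//8)])
E
```

```text
start [ 0.6034 -0.0167  0.2254]
rows 4 shift [ -8.5  -0.5 -29.7] turn [ 0.  0. -0.]
path min z 0.1917987585462444 mid [ 0.4472 -0.0545  0.2518] end [ 0.4397 -0.0545  0.2818]
rows 5 shift [-16.6   7.7 -13.4] turn [ 0.0001  0.1045 -0.0003]
path min z 0.30167304593807415 mid [ 0.4704 -0.0334  0.3385] end [ 0.5  -0.02  0.37]
rows 3 shift [-34.3   3.4   0. ] turn [0. 0. 0.]
path min z 0.37 mid [ 0.5689 -0.0178  0.37  ] end [ 0.6034 -0.0167  0.37  ]
rows 4 shift [ 0.   0.  36.2] turn [0. 0. 0.]
path min z 0.22538103590542324 mid [ 0.6034 -0.0167  0.2615] end [ 0.6034 -0.0167  0.2254]
16 [[0.6855 0.0775 0.1798]
 [0.6824 0.0789 0.1775]
 [0.6827 0.0785 0.1689]
 [0.6836 0.0778 0.1588]
 [0.6846 0.0795 0.1501]
 [0.6889 0.0796 0.1392]
 [0.684  0.0796 0.1426]
 [0.6838 0.0796 0.1388]]
```

Nothing is in the way behind the lid. I'll rise, set the tool vertical and close the fingers.

Call:
servo_tool --deltas "0 -8.5 0 -29.7 0 0 0;0 -8.5 0 -29.7 0 0 0;0 -8.5 0 -29.7 0 0 0;0 -8.5 0 -29.7 0 0 0"

```text
time_s: 18.95
position: [0.4392, -0.0523, 0.2834]
tool_rot: [[-0.864, 0.07, 0.498], [0.06, 0.998, -0.034], [-0.499, 0.0, -0.867]]
ft_force: [0.7, -0.3, 0.5]
grip_width: 0.0388
gripper_force: 0.0
```

Call:
servo_tool --deltas "0 -16.6 7.7 -13.4 0 0.1045 0;0 -16.6 7.7 -13.4 0 0.1045 0;0 -16.6 7.7 -13.4 0 0.1045 0;0 -16.6 7.7 -13.4 0 0.1045 0;0 -16.6 7.7 -13.4 0 0.1045 0;0 0 0 0 0 0 0;0 0 0 0 0 0 0"

```text
time_s: 19.53
position: [0.5016, -0.0179, 0.3694]
tool_rot: [[-0.998, 0.068, -0.0], [0.068, 0.998, 0.0], [0.0, 0.0, -1.0]]
ft_force: [-0.8, 0.7, -0.4]
grip_width: -0.0003
gripper_force: 0.0
```

Run:
```python
from lid import *
T=cur();print(T,env.observe()["q"],env.observe()["grip_width"])
S=pose(tcp(108.7,gap=22),down(176.1));A=S.copy();A[2,3]=T[2,3]
plan(A);plan(S,A)
```

```text
[[-0.9977  0.068  -0.0003  0.5016]
 [ 0.068   0.9977  0.0005 -0.0179]
 [ 0.0004  0.0005 -1.      0.3694]
 [ 0.      0.      0.      1.    ]] [ -15.5897   13.2803   64.422     0.0224  102.3233 -101.6848] -0.000278863663400259
rows 3 shift [-33.8   2.7  -0. ] turn [ 0.0002 -0.0001 -0.    ]
path min z 0.3694140056009365 mid [ 0.5695 -0.0171  0.3694] end [ 0.6034 -0.0167  0.3694]
rows 4 shift [ 0.  0. 36.] turn [0. 0. 0.]
path min z 0.22538103590542327 mid [ 0.6034 -0.0167  0.2614] end [ 0.6034 -0.0167  0.2254]
```

Call:
servo_tool --deltas "0 -34.2 2.7 0 0 0 0;0 -34.2 2.7 0 0 0 0;0 -34.2 2.7 0 0 0 0;0 0 0 0 0 0 0;0 0 0 36 0 0 0;0 0 0 36 0 0 0;0 0 0 36 0 0 0;0 0 0 36 0 0 0"

```text
time_s: 20.2
position: [0.6013, -0.0172, 0.2255]
tool_rot: [[-0.998, 0.07, 0.002], [0.07, 0.998, -0.0], [-0.002, 0.0, -1.0]]
ft_force: [0.4, 0.3, -0.8]
grip_width: -0.0001
gripper_force: 0.0
```

Call:
servo_tool --deltas "0 0 0 0 0 0 0;0 0 0 0 0 0 0"

```text
time_s: 20.37
position: [0.6017, -0.0172, 0.227]
tool_rot: [[-0.998, 0.07, -0.001], [0.07, 0.998, 0.0], [0.001, 0.0, -1.0]]
ft_force: [0.2, 0.5, 1.6]
grip_width: 0.0002
gripper_force: 0.0
```

```bash
cat > seg.py <<'E'
from lid import *
import sys
ths=[float(a) for a in sys.argv[1:]]
T=cur();o=env.observe();print("TCP",T[:3,3],"F",o["ft_force"],"t",o["time_s"])
Rt=T[:3,:3];x=T[:3,3]
for t in ths:
    y=tcp(t);d=Rt.T@(y-x)*1000;print(t,"shift",d.round(1),"to",y);x=y
E
python3 seg.py 108.7 96 84 72 60 48 36 24 12 6 0; cp pics/w8.png /tmp; python3 -c "
from h import *
p=env.get_image('scene');cv2.imwrite('pics/s2.png',cv2.resize(p['img'][150:390,220:540],(640,480))[:,:,::-1])"
```

```text
TCP [ 0.6017 -0.0172  0.227 ] F [0.1501 0.4991 1.5575] t 20.3667
108.7 shift [19.9  0.6  6. ] to [ 0.5819 -0.0153  0.2211]
96.0 shift [23.1 -0.   4.1] to [ 0.5589 -0.0137  0.217 ]
84.0 shift [20.5 -0.   8.5] to [ 0.5384 -0.0123  0.2085]
72.0 shift [18.3 -0.  12.5] to [ 0.5202 -0.0111  0.196 ]
60.0 shift [15.3 -0.  16.1] to [ 0.505 -0.01   0.18 ]
48.0 shift [11.6 -0.  18.9] to [ 0.4934 -0.0092  0.1611]
36.0 shift [12.7 -0.  20.9] to [ 0.4808 -0.0084  0.1403]
24.0 shift [14.4 -0.  22. ] to [ 0.4664 -0.0074  0.1183]
12.0 shift [ 3.5 -0.  22.1] to [ 0.4628 -0.0072  0.0962]
6.0 shift [-2.6  0.  10.8] to [ 0.4654 -0.0073  0.0854]
0.0 shift [-3.7  0.  10.5] to [ 0.4691 -0.0076  0.075 ]
```

View pics/s2.png

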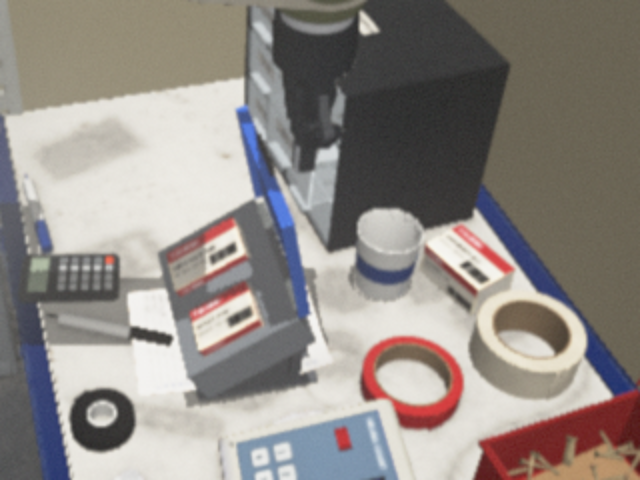

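The scene shows the closed fingertips (310,165) behind the upright lid, with everything else in place. I'll push it over along its arc.

Call:
servo_tool --deltas "0 7 0.3 2 0 0 0;0 7 0.3 2 0 0 0;0 6 0 2 0 0 0;0 6 0 1 0 0 0;0 6 0 1 0 0 0;0 6 0 1 0 0 0;0 5 0 1 0 0 0"

```text
time_s: 21.0
position: [0.5596, -0.0136, 0.2179]
tool_rot: [[-0.998, 0.07, 0.003], [0.07, 0.998, -0.001], [-0.003, -0.001, -1.0]]
ft_force: [1.8, -0.8, 1.6]
grip_width: -0.0
gripper_force: 1.0
```

Call:
servo_tool --deltas "0 5 0 2 0 0 0;0 5 0 2 0 0 0;0 5 0 2 0 0 0;0 5.5 0 2.5 0 0 0;0 0 0 0 0 0 0"

```text
time_s: 21.42
position: [0.5383, -0.0119, 0.2082]
tool_rot: [[-0.998, 0.07, -0.0], [0.07, 0.998, -0.0], [0.0, -0.0, -1.0]]
ft_force: [0.5, -0.3, -0.4]
grip_width: -0.0001
gripper_force: 0.0
```

```bash
cat > la.py <<'E'
from h import *
R=trayR()
for c in("scene","top"):
    p=env.get_image(c);W=cloud(p);C=((W-FC)@R)*1000+[0,0,45];im=p["img"].astype(int)
    blue=(im[...,2]>im[...,0]+40)&(im[...,2]>im[...,1]+30)
    m=(p["depth"]>0)&blue&(abs(C[...,1])<95)&(C[...,2]>48)&(C[...,2]<200)&(C[...,0]>-80)&(C[...,0]<160)
    P=C[m]
    if len(P)<30: print(c,len(P));continue
    v=P[:,[0,2]]-[64,45];r=np.linalg.norm(v,axis=1);f=r>60
    th=np.degrees(np.arctan2(v[f,1],-v[f,0])-np.arcsin(np.clip(14/r[f],-1,1)));print(c,f.sum(),"theta pct (outer assumption)",np.percentile(th,[10,50,90]),"rmax",r.max())
E
python3 la.py; python3 seg.py 84 72 60 48
```

```text
scene 1016 theta pct (outer assumption) [79.1749 82.9328 83.574 ] rmax 131.3239930610655
top 759 theta pct (outer assumption) [80.0852 84.3409 84.8765] rmax 155.9477116876997
TCP [ 0.5391 -0.012   0.2086] F [-0.5604  1.247  -0.2508] t 21.5167
84.0 shift [ 0.7 -0.3  0. ] to [ 0.5384 -0.0123  0.2085]
72.0 shift [18.3 -0.  12.5] to [ 0.5202 -0.0111  0.196 ]
60.0 shift [15.3 -0.  16. ] to [ 0.505 -0.01   0.18 ]
48.0 shift [11.6 -0.  18.9] to [ 0.4934 -0.0092  0.1611]
```

Call:
servo_tool --deltas "0 4.7 0 3.1 0 0 0;0 4.7 0 3.1 0 0 0;0 4.7 0 3.1 0 0 0;0 4.7 0 3.1 0 0 0;0 3.8 0 4 0 0 0;0 3.8 0 4 0 0 0;0 3.8 0 4 0 0 0;0 3.8 0 4 0 0 0"

```text
time_s: 22.18
position: [0.5053, -0.0097, 0.18]
tool_rot: [[-0.998, 0.07, 0.002], [0.07, 0.998, -0.0], [-0.002, -0.0, -1.0]]
ft_force: [1.3, 0.6, 0.8]
grip_width: -0.0003
gripper_force: 0.7
```

Call:
servo_tool --deltas "0 2.9 0 4.7 0 0 0;0 2.9 0 4.7 0 0 0;0 2.9 0 4.7 0 0 0;0 2.9 0 4.7 0 0 0;0 0 0 0 0 0 0"

```text
time_s: 22.6
position: [0.4933, -0.0088, 0.1606]
tool_rot: [[-0.998, 0.07, 0.0], [0.07, 0.998, 0.0], [-0.0, 0.0, -1.0]]
ft_force: [-0.1, 0.5, -0.6]
grip_width: 0.0001
gripper_force: 0.0
```

```bash
python3 la.py; python3 seg.py 48 36 24 12 6 0
```

```text
scene 1790 theta pct (outer assumption) [44.6897 46.5139 47.421 ] rmax 146.4540691422036
top 1302 theta pct (outer assumption) [46.5783 47.8216 48.8741] rmax 154.50568937446167
TCP [ 0.494  -0.0089  0.1614] F [-0.4364  0.2855 -0.1068] t 22.7
48.0 shift [ 0.6 -0.3  0.2] to [ 0.4934 -0.0092  0.1611]
36.0 shift [12.7 -0.  20.8] to [ 0.4808 -0.0084  0.1403]
24.0 shift [14.5 -0.  21.9] to [ 0.4664 -0.0074  0.1183]
12.0 shift [ 3.6 -0.  22.1] to [ 0.4628 -0.0072  0.0962]
6.0 shift [-2.6  0.  10.8] to [ 0.4654 -0.0073  0.0854]
0.0 shift [-3.7  0.  10.5] to [ 0.4691 -0.0076  0.075 ]
```

Call:
servo_tool --deltas "0 3 0 5.2 0 0 0;0 3 0 5.2 0 0 0;0 3 0 5.2 0 0 0;0 3 0 5.2 0 0 0;0 3.6 0 5.5 0 0 0;0 3.6 0 5.5 0 0 0;0 3.6 0 5.5 0 0 0;0 3.6 0 5.5 0 0 0"

```text
time_s: 23.37
position: [0.4675, -0.0071, 0.1182]
tool_rot: [[-0.998, 0.07, 0.002], [0.07, 0.998, -0.0], [-0.002, -0.0, -1.0]]
ft_force: [0.4, 1.4, 0.9]
grip_width: 0.0003
gripper_force: 0.6
```

Call:
servo_tool --deltas "0 0.9 0 4.4 0 0 0;0 0.9 0 4.4 0 0 0;0 0.9 0 4.4 0 0 0;0 0.9 0 4.4 0 0 0;0 0 0 4.4 0 0 0;0 0 0 0 0 0 0"

```text
time_s: 23.87
position: [0.464, -0.0068, 0.0959]
tool_rot: [[-0.998, 0.07, 0.0], [0.07, 0.998, -0.0], [-0.0, 0.0, -1.0]]
ft_force: [0.6, 0.4, 0.9]
grip_width: -0.0001
gripper_force: 0.0
```

```bash
python3 la.py; python3 seg.py 12 6 3 0
```

```text
scene 1792 theta pct (outer assumption) [ 9.4013 10.9541 12.1059] rmax 142.33991692956457
top 1127 theta pct (outer assumption) [10.5163 11.9536 13.5656] rmax 156.29088255153846
TCP [ 0.4642 -0.0068  0.0965] F [-0.2208 -0.4238  0.14  ] t 23.9667
12.0 shift [ 1.4 -0.4  0.3] to [ 0.4628 -0.0072  0.0962]
6.0 shift [-2.6  0.  10.8] to [ 0.4654 -0.0073  0.0854]
3.0 shift [-1.7  0.   5.3] to [ 0.4671 -0.0074  0.0802]
0.0 shift [-2.   0.   5.2] to [ 0.4691 -0.0076  0.075 ]
```

Call:
servo_tool --deltas "0 -0.5 0 3 0 0 0;0 -0.8 0 3 0 0 0;0 -0.8 0 3 0 0 0;0 -0.8 0 2.5 0 0 0;0 -0.8 0 2.5 0 0 0;0 -0.8 0 2.5 0 0 0;0 0 0 0 0 0 0"

```text
time_s: 24.55
position: [0.4689, -0.0072, 0.0798]
tool_rot: [[-0.998, 0.07, 0.001], [0.07, 0.998, -0.0], [-0.001, -0.0, -1.0]]
ft_force: [-0.1, 0.3, -0.3]
grip_width: -0.0004
gripper_force: 0.0
```

Call:
servo_tool --deltas "0 -0.5 0 1.5 0 0 0;0 -0.5 0 1.5 0 0 0;0 -0.5 0 1 0 0 0;0 -0.5 0 1 0 0 0;0 0 0 0 0 0 0;0 0 0 0 0 0 0"

```text
time_s: 25.05
position: [0.471, -0.0074, 0.0752]
tool_rot: [[-0.998, 0.07, 0.002], [0.07, 0.998, -0.0], [-0.002, -0.0, -1.0]]
ft_force: [0.3, 0.3, -0.7]
grip_width: 0.0001
gripper_force: 0.0
```

```bash
python3 la.py; python3 seg.py 0
```

```text
scene 1641 theta pct (outer assumption) [-1.9368 -0.3769  0.723 ] rmax 131.61227005114
top 558 theta pct (outer assumption) [-1.4654  0.253   2.002 ] rmax 137.06240951926713
TCP [ 0.4711 -0.0074  0.0753] F [-0.2978  0.2041  0.6522] t 25.15
0.0 shift [ 2.  -0.3  0.4] to [ 0.4691 -0.0076  0.075 ]
```

Call:
servo_tool --deltas "0 0 0 0.8 0 0 0;0 0 0 0.8 0 0 0;0 0 0 0 0 0 0;0 0 0 0 0 0 0"

```text
time_s: 25.48
position: [0.4709, -0.0074, 0.0736]
tool_rot: [[-0.998, 0.07, 0.002], [0.07, 0.998, -0.0], [-0.002, -0.0, -1.0]]
ft_force: [-0.6, -0.8, 0.3]
grip_width: 0.0004
gripper_force: 0.1
```

Call:
servo_tool --deltas "0 0 0 0.8 0 0 0;0 0 0 0 0 0 0;0 0 0 0 0 0 0"

```text
time_s: 25.73
position: [0.4711, -0.0074, 0.0732]
tool_rot: [[-0.998, 0.07, 0.003], [0.07, 0.998, -0.001], [-0.003, -0.0, -1.0]]
ft_force: [-1.5, 0.2, 4.7]
grip_width: 0.0003
gripper_force: 2.4
```

Force is starting to build, so the lid is seating. A little more to be sure.

Call:
servo_tool --deltas "0 0 0 0.8 0 0 0;0 0 0 0 0 0 0;0 0 0 0 0 0 0"

```text
time_s: 25.98
position: [0.4711, -0.0074, 0.0729]
tool_rot: [[-0.998, 0.07, 0.003], [0.07, 0.998, -0.001], [-0.003, -0.001, -1.0]]
ft_force: [-2.7, -0.3, 11.1]
grip_width: -0.0002
gripper_force: 5.8
```

Call:
servo_tool --deltas "0 0 0 0.8 0 0 0;0 0 0 0 0 0 0;0 0 0 0 0 0 0"

```text
time_s: 26.23
position: [0.4712, -0.0074, 0.0727]
tool_rot: [[-0.998, 0.069, 0.004], [0.069, 0.998, -0.001], [-0.004, -0.001, -1.0]]
ft_force: [-4.3, 0.9, 19.3]
grip_width: -0.0001
gripper_force: 9.5
```

Call:
servo_tool --deltas "0 1 0 -3 0 0 0;0 3 0 -8 0 0 0;0 8 0 -20 0 0 0;0 10 0 -35 0 0 0;0 10 0 -40 0 0 0;0 10 0 -40 0 0 0;0 0 0 0 0 0 0;0 0 0 0 0 0 0"

```text
time_s: 26.9
position: [0.4288, -0.0044, 0.2192]
tool_rot: [[-0.998, 0.07, 0.006], [0.07, 0.998, -0.002], [-0.006, -0.001, -1.0]]
ft_force: [0.7, -0.1, -0.6]
grip_width: -0.0003
gripper_force: 0.0
```

```bash
python3 - <<'E'
from h import *
R=trayR()
p=env.get_image("wrist");W=cloud(p);C=((W-FC)@R)*1000+[0,0,45];im=p["img"].astype(int)
b=(p["depth"]>0)&(im[...,2]>im[...,0]+40)&(im[...,2]>im[...,1]+30)&(abs(C[...,1])<88)&(C[...,0]>-64)&(C[...,0]<60)&(C[...,2]>40)&(C[...,2]<90)
P=C[b];print(len(P),np.polyfit(P[:,0],P[:,2],1),"z at free edge/hinge",np.median(P[P[:,0]<-45][:,2]),np.median(P[P[:,0]>0][:,2]) if (P[:,0]>0).any() else None)
p=env.get_image("scene");cv2.imwrite('pics/s3.png',cv2.resize(p['img'][150:390,220:540],(640,480))[:,:,::-1])
print(env.observe()["time_s"],cur()[:3,3])
E
python3 la.py
```

```text
23206 [ 0.0016 59.1246] z at free edge/hinge 59.01772509256821 59.125989436711656
27.0 [ 0.4282 -0.0042  0.2166]
scene 2160 theta pct (outer assumption) [-2.4472 -1.1186 -0.0652] rmax 132.87957552160444
top 1682 theta pct (outer assumption) [-1.9789 -0.5409  0.8117] rmax 129.8550537567522
```

View pics/s3.png

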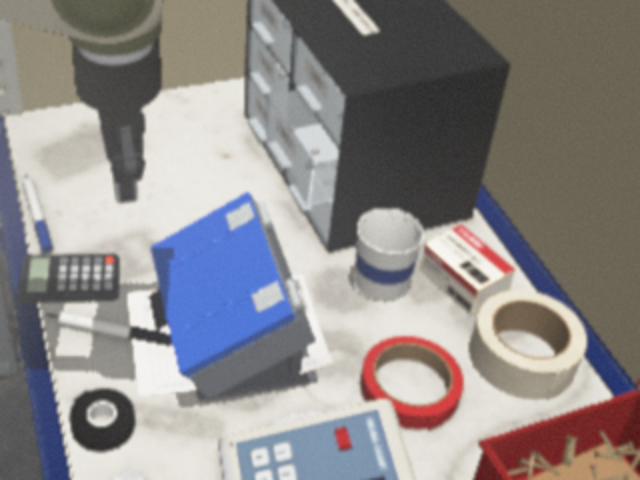

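The lid is shut: its outer face is at 59.1 mm (45 + 14) and flat to 0.1°. The calculator, tape roll and cup haven't moved and the arm is clear, so I'm handing in.

```bash
python3 -c "
from rig import env
print(env.close_job())"
```

```text
the job is handed in; nothing more can be done
None
```

I put both boxes fully home in their own pockets, lowered the lid until it was fully shut, and handed the job in at about 27 s; the calculator, tape roll and cup were left where they stood.

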